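Seat the radio cassette and lock its dock

ROBOT

A 6-joint arm with a two-finger parallel gripper is mounted at the origin on the work surface. World frame = base frame: x ahead of the robot, y to its left, z up, the work surface at z = 0. Lengths are in mm, angles in rad, forces in N, time in s.
With the tool pointing down it reaches from about 375 to 750 mm from the base axis. Payload 9 kg.
Tool frame: the origin (TCP) lies on the centre line of the jaws, within the pads' length; the fingertips stand 25 mm ahead of it and the grasp point (between the pads) lies 6 mm ahead of it (ctrl.tcp_to_tips is the distance from the TCP to the fingertips, in mm); x points along the fingers, y is the direction in which the jaws open and shut, and the axes are right-handed (so a half turn about x gives the same grasp; the last joint's range is limited). The gripper opens to 85 mm and grips with 20 to 120 N. Pads are 22 mm wide; open, the fingers measure 114 mm over their backs; the gripper's body (76 mm by 85 mm) begins 54 mm behind the grasp point. The pads swing forward as they close: fully open they stand 13 mm farther back than shut.
Start: joints at [0.941, 0.104, 0.097, 1.564, 0, 1.353], TCP at [240.163, 549.871, 230.931] pointing down, gripper open.
Joint ranges: [-2.99, 2.99], [-0.84, 1.86], [-1.1, 1.16], [-1.84, 2.11], [-1.51, 1.56], [-3.14, 3.14]. Speed limits (rad/s): [2.22, 2.22, 2.57, 3.14, 3.14, 3.14].

INTERFACE

Orientations are given as [roll, pitch, yaw] about the fixed x, y, z axes, in that order (R = Rz(yaw) Ry(pitch) Rx(roll)).
In Python, from workcell import ctrl gives the robot as it stands.
- The arm moves only by the tool drive_tool, never from a script. Its argument "rows" is one flat list of numbers, 7 for each row, row after row: the shift along the tool's x, y, z in cm, then the turn, a rotation vector about the tool's x, y, z in rad, then the opening, from -1 (shut) to 1 (fully open), so that 0 is half open. A call has 1 to 10 rows; each row is the pose to reach, as a shift and turn from the pose commanded when the call began, along the tool's axes at that moment; what a row does not reach only later rows make up. A row lasts 1/8 s, in which the tool goes at most 62.5 mm and 10.7 degrees, less where a joint would pass 70% of its speed; a pose out of reach is approached as far as the arm can. A call with a gripper value outside its range is refused whole. The fingers move at their own pace and stop on an object; "force" is the grip in N (left out, the last holds). Time passes only in rows, so rows that repeat a pose let the fingers close. It gives the time, the measured TCP pose, the force and the opening at its end, in the units of the state.
- ctrl.get_obs(): the state, without advancing time (a new reading comes with each control period).
- ctrl.get_image(name): name is "scene" or "top" or "wrist"; returns (picture, depth): 400x640x3 uint8, red, green, blue; 400x640 float32, mm along the optical axis (not along the pixel's ray), 0 where there is no reading.
- ctrl.get_calibration(name): a dict with "K" (3x3 intrinsics, pixels), "R" (3x3) and "t" (3): a world point X has camera coordinates R X + t; the wrist camera has in their place "mount" (4x4, takes a point from camera to tool coordinates, whose origin is the TCP and whose axes are the tool frame's). Camera axes: x right, y down, z forward; pixel columns grow to the right and rows downward; lengths in mm; the calibration is good to about 2 mm. A picture is of the moment at which its call begins: read the wrist's pose just before it. get_calibration takes no time and is no camera call.
- ctrl.close_job(): hands the job in, once; it reports no verdict.
The state is a dict: "time": time; "qpos": joint angles; "qvel": joint speeds; "effort": joint torques, N m; "eef_pos": TCP position; "orientation": TCP orientation; "ft_force": force on the tool from outside, world axes, zero at the start; "torque": the same for the moment, N m; "gripper_width": finger opening in mm.
Only numpy, scipy, OpenCV 4.12 (cv2) and the standard library are available. Lean on these libraries where they do the work, as an engineer would, in place of code of your own. Each camera call takes 0.05 s, during which the arm holds its last target.

TASK

Push the blue radio cassette along its channel in the grey dock until it is fully home against the end stop. Then push the orange locking lever to the right, past its first detent, to its second stop, so that its bolt lies locked behind the cassette. Only push with the fingers: do not lift or tip the cassette, and leave everything else where it stands.

Things in the scene. Friction and masses are not known exactly. Their poses are not given: they have to be found in the camera images.
- dock: grey equipment dock fixed to the table, 260 mm (its x) by 300 mm (its y), flat deck 60 mm above the table, turned up to 0.3 rad about the vertical. Origin: centre of its underside; +x is the way the cassette goes home (away from the robot), +y left, z up. Four black antennas 75 mm tall stand on its far left edge (x = 117 mm, y = 50 to 135 mm).
- channel_stop (a point): foot of the end stop's face, in the middle of the open channel on the deck, at dock x = +90, y = -50 mm, level with the deck; axes as the dock's. The channel runs along dock x: floor level with the deck, two aluminium rails 18 mm high, 53 mm apart, from dock x = -14 to 94 mm; the end stop is 24 mm high.
- cassette_mid (a point): centre of the loose blue radio cassette lying in the channel: 110 mm long (x), 50 wide (y), 30 tall, about 0.25 kg, two black antennas 50 mm tall on top, 44 mm ahead of its middle. The point is 15 mm above the deck; axes as the dock's when straight. Starts 20 to 45 mm short of home; fully home (front face on the end stop) it lies at dock x = +35, y = -50 mm.
- cassette_rear (a point): middle of the cassette's flat rear face (the end nearer the robot), 15 mm above the deck: the place to push; it slides with about 1 to 3 N. Fully home it lies at dock x = -20 mm.
- lever (a joint): travel in m of the orange locking lever, which slides along the dock's -y (right, towards the channel): 0 unlocked (start), 0.030 first detent, 0.060 second stop = locked. It clicks into these three rests: each hump between (at 0.015 and 0.045) takes about 5 N to pass; short of a hump it springs back, past it it snaps to the next rest.
- bolt_tip (a point): tip of the lever's steel bolt (14 mm wide, its top 16 mm above the deck), at dock x = -32 mm; y = -12 mm unlocked, -72 mm locked. It slides across behind the rear face of a cassette that is home; a cassette more than about 5 mm short of home blocks it.
- lever_knob (a point): centre of the orange lever's knob, an upright block 24 mm (x) by 16 mm (y) by 40 mm tall, from 16 to 56 mm above the deck (this point 36 mm above it), at dock x = -32 mm, and y = +85 mm unlocked, +55 mm at the first detent, +25 mm at the second stop. Free of obstacles on its left (+y) side. Axes as the dock's.
- spare: loose grey spare cassette, same shape as the blue one, lying left of the dock; a bystander. Origin: centre of its underside
- pot: loose amber screw-top pot, 34 mm across, 42 mm tall, standing on the far left part of the dock's deck; a bystander. Origin: centre of its underside
- blower: loose blue rubber air blower, 68 mm across, 100 mm tall, standing right of the dock; a bystander. Origin: centre of its underside
- tape: loose roll of yellow tape lying flat, 72 mm across, 24 mm high, right of the dock; a bystander. Origin: centre of its underside
- jar: loose clear jar with a red cap, 60 mm across, 75 mm tall, right of the dock; a bystander. Origin: centre of its underside
- water: loose clear water bottle, 64 mm across, 200 mm tall, blue cap, far left; a bystander. Origin: centre of its underside
- driver: loose screwdriver lying near left; a bystander. Origin: under its middle
- cassette: the same blue cassette; origin at the centre of its underside, axes as its centre point's
Mind the look-alikes: they are no part of the job. Leave any turquoise or yellow look-alike of the cassette alone.

How it is judged:
By the outcome, as a careful person would: the job done as asked, in the order asked, and still so for the second after the job is handed in, with the robot touching nothing.
It also fails if it takes over 38 s, if anything falls off the work surface, if the arm or the gripper's body presses on something with over 40 N, if the wrist force passes 120 N, or if a joint passes its speed limit or range.

## Working session

There is one attempt and no reset: what is moved stays moved. The work goes in short steps, Python scripts to look and compute and a tool call to move; the robot and the scene stay as the last step left them, time stands still between calls to the robot, and variables do not carry over. Pictures are saved under pics/ and viewed, and the job is handed in when it is done.

Besides the shell and the picture viewer there is one more tool, called as name(argument=value, ...) on one line, values as JSON. drive_tool: Moves the arm, as the interface text tells. Its arguments: {"type":"object","properties":{"rows":{"type":"array"},"force":{"type":"number"}},"required":["rows"]}

```bash
mkdir -p pics; python3 - <<'E'
from workcell import ctrl
import cv2,numpy as np
o=ctrl.get_obs();print({k:np.round(v,3).tolist() for k,v in o.items()})
for n in("scene","top"):
    p,d=ctrl.get_image(n);cv2.imwrite(f"pics/{n}0.png",p[:,:,::-1]);np.save(f"pics/{n}0.npy",d)
    c=ctrl.get_calibration(n);print(n,{k:np.round(v,3).tolist() for k,v in c.items()})
print(ctrl.tcp_to_tips)
E
```

```text
{'time': 0.0, 'qpos': [0.941, 0.105, 0.096, 1.564, 0.0, 1.353], 'qvel': [0.0, 0.001, 0.002, -0.001, 0.0, 0.002], 'effort': [-0.001, -55.693, 50.365, 0.017, -0.0, -0.0], 'eef_pos': [239.945, 549.564, 230.123], 'orientation': [-1.799, 1.569, -2.211], 'ft_force': [-1.011, 0.077, 0.378], 'torque': [0.016, 0.012, 0.021], 'gripper_width': 85.535}
scene {'K': [[377.486, 0.0, 319.34], [0.0, 377.486, 202.678], [0.0, 0.0, 1.0]], 'R': [[0.691, 0.722, 0.014], [0.445, -0.41, -0.796], [-0.569, 0.557, -0.605]], 't': [-343.614, -148.112, 1348.812]}
top {'K': [[468.79, 0.0, 315.762], [0.0, 468.79, 191.253], [0.0, 0.0, 1.0]], 'R': [[0.016, -1.0, 0.021], [-0.994, -0.018, -0.104], [0.104, -0.02, -0.994]], 't': [-14.267, 489.857, 1271.953]}
25.0
```

View pics/scene0.png

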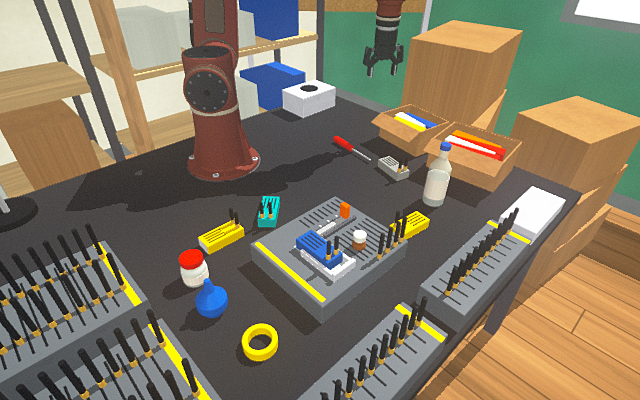

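View pics/top0.png

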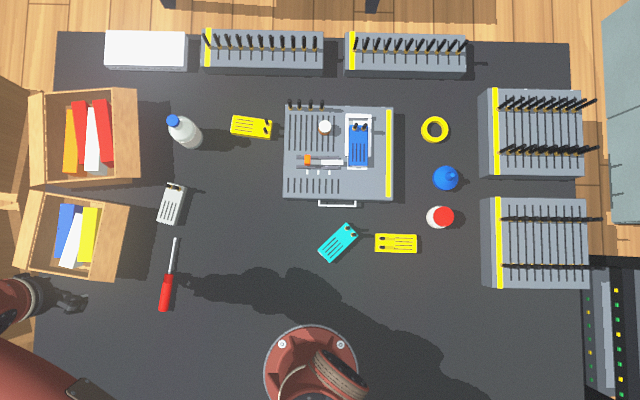

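The scene picture shows the blue cassette in the dock channel at about (320,250). The top picture shows it at (358,145), with the orange knob at (307,160). The look-alikes are turquoise at (338,242), yellow at (396,243) and (250,127), and the grey spare at (172,203). Only the blue one lies in the dock channel, so that is the target. I'll enlarge the dock to confirm.

```bash
python3 - <<'E'
import cv2
p=cv2.imread("pics/top0.png")[90:215,270:410]
cv2.imwrite("pics/topc.png",cv2.resize(p,None,fx=4.8,fy=4.8,interpolation=cv2.INTER_CUBIC))
p=cv2.imread("pics/scene0.png")[185:320,245:425]
cv2.imwrite("pics/scc.png",cv2.resize(p,None,fx=4.4,fy=4.4,interpolation=cv2.INTER_CUBIC))
E
```

```text
(no output)
```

View pics/topc.png

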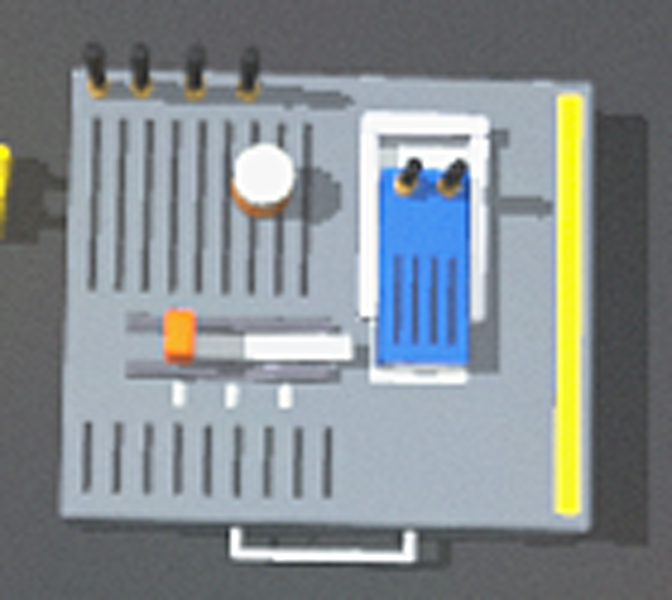

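View pics/scc.png

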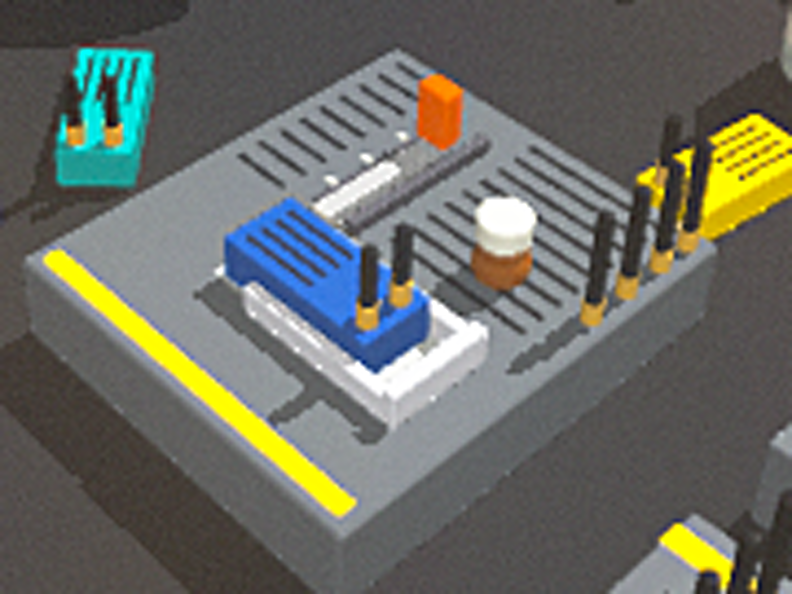

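The crop confirms the blue cassette (with two antennas) between the white rails. Its rear face is at crop (422,362) and the knob's top at (180,330). Next I'll work out the dock pose.

```bash
cat > h.py <<'E'
import numpy as np,cv2
from workcell import ctrl
from scipy.spatial.transform import Rotation as Rot
def ray(n,uv,z):
    c=ctrl.get_calibration(n);K,R,t=[np.array(c[k]) for k in("K","R","t")]
    d=R.T@np.linalg.inv(K)@np.array([uv[0],uv[1],1]);o=-R.T@t
    return o+d*(z-o[2])/d[2]
def proj(n,X):
    c=ctrl.get_calibration(n);K,R,t=[np.array(c[k]) for k in("K","R","t")]
    q=K@(R@np.array(X)+t);return q[:2]/q[2]
E
cat > fit.py <<'E'
from h import *
from scipy.optimize import least_squares
def top(x,y):return ((x+.5)/4.8+270-.5,(y+.5)/4.8+90-.5)
def sc(x,y):return ((x+.5)/4.4+245-.5,(y+.5)/4.4+185-.5)
obs=[("top",top(73,72),(130,150,60)),("top",top(592,83),(130,-150,60)),("top",top(590,530),(-130,-150,60)),("top",top(60,515),(-130,150,60)),
("scene",sc(400,48),(-130,150,60)),("scene",sc(28,262),(-130,-150,60)),("scene",sc(342,540),(130,-150,60)),("scene",sc(716,245),(130,150,60))]
def T(p,X):
    c,s=np.cos(p[2]),np.sin(p[2]);return np.array([p[0]+c*X[0]-s*X[1],p[1]+s*X[0]+c*X[1],X[2]])
for sel in("top","scene","topscene"):
    f=lambda p:np.concatenate([proj(n,T(p,X))-np.array(u) for n,u,X in obs if n in sel])
    r=least_squares(f,[550,0,0],x_scale=[100,100,.1]);print(sel,r.x,np.round(r.fun,1))
p=r.x
for n,u,z in[("knobtop c",top(180,313),116),("knob bot edge top",top(180,360),116),("cas rearL",top(378,364),90),("cas rearR",top(467,366),90),("cas rearbotmid",top(422,364),90),("casFL",top(380,168),90),("casFR",top(470,168),90)]:
    w=ray("top",u,z);d=w[:2]-p[:2];c,s=np.cos(p[2]),np.sin(p[2])
    print(n,w.round(1),"dock",(c*d[0]+s*d[1]).round(1),(-s*d[0]+c*d[1]).round(1))
for X in[(-20,-50,75),(-45,-50,75),(-32,85,96),(35,-50,75)]:print(X,T(p,X).round(1))
E
python3 fit.py
```

```text
top [ 5.96045431e+02 -6.47729034e+01 -5.64435850e-03] [-0.4 -1.1  0.4 -0.4  0.4  0.4 -0.4  1. ]
scene [ 6.00058849e+02 -6.35743365e+01 -5.30140349e-03] [-0.4 -0.5 -1.7 -0.7  0.3  0.2  1.8 -0.1]
topscene [ 5.98104228e+02 -6.39054670e+01 -4.93357622e-03] [-0.7 -1.8  0.1 -1.2  0.1 -0.4 -0.7  0.3 -1.  -0.8 -2.3 -1.1 -0.5 -0.2
  1.  -0.4]
knobtop c [575.2  19.7 116. ] dock -23.3 83.5
knob bot edge top [549.5  19.3 116. ] dock -49.0 82.9
cas rearL [553.6 -90.   90. ] dock -44.4 -26.3
cas rearR [ 553.4 -139.3   90. ] dock -44.3 -75.6
cas rearbotmid [ 554.1 -114.3   90. ] dock -43.8 -50.7
casFL [664.  -90.2  90. ] dock 66.0 -26.0
casFR [ 665.1 -140.4   90. ] dock 67.4 -76.2
(-20, -50, 75) [ 577.9 -113.8   75. ]
(-45, -50, 75) [ 552.9 -113.7   75. ]
(-32, 85, 96) [566.5  21.3  96. ]
(35, -50, 75) [ 632.9 -114.1   75. ]
```

```bash
python3 - <<'E'
from h import *
o=ctrl.get_obs();R=Rot.from_euler('xyz',o['orientation']).as_matrix();print(R.round(3),o['time'])
# target: x down, y along dock +y or -y
for s in(1,-1):
    a=-0.005;y=s*np.array([-np.sin(a),np.cos(a),0]);x=np.array([0,0,-1.]);Rt=np.c_[x,y,np.cross(x,y)]
    print(s,Rot.from_matrix(R.T@Rt).as_rotvec().round(3))
    print((R.T@(np.array([515,-114,180])-o['eef_pos'])/10).round(2))
E
```

```text
[[-0.001  0.4    0.916]
 [-0.001  0.916 -0.4  ]
 [-1.    -0.001 -0.   ]] 0.1
1 [-0.407 -0.001  0.001]
[  5.06 -49.8   51.77]
-1 [2.735e+00 1.000e-03 1.000e-03]
[  5.06 -49.8   51.77]
```

drive_tool(rows=[2, -24, 26, -0.2, 0, 0, -1, 2, -24, 26, -0.2, 0, 0, -1, 2, -24, 26, -0.2, 0, 0, -1, 2, -24, 26, -0.2, 0, 0, -1, 2, -24, 26, -0.2, 0, 0, -1, 2, -49.8, 51.8, -0.407, 0, 0, -1, 2, -49.8, 51.8, -0.407, 0, 0, -1, 2, -49.8, 51.8, -0.407, 0, 0, -1, 2, -49.8, 51.8, -0.407, 0, 0, -1, 2, -49.8, 51.8, -0.407, 0, 0, -1], force=40)

```text
time: 1.35
eef_pos: [476.4, -16.2, 211.4]
orientation: [0.69, 1.57, 0.685]
ft_force: [0.7, 1.3, 1.2]
gripper_width: -0.0
```

```bash
cat > go.py <<'E'
import sys
from h import *
t=np.array([float(v) for v in sys.argv[1:4]])
o=ctrl.get_obs();R=Rot.from_euler('xyz',o['orientation']).as_matrix()
a=-0.005;y=np.array([-np.sin(a),np.cos(a),0]);x=np.array([0,0,-1.]);Rt=np.c_[x,y,np.cross(x,y)]
print(o['time'],np.round(o['eef_pos'],1),np.round(o['ft_force'],1),"turn",Rot.from_matrix(R.T@Rt).as_rotvec().round(3),"shift",(R.T@(t-o['eef_pos'])/10).round(2))
E
python3 go.py 515 -114 180
```

```text
1.35 [476.4 -16.2 211.4] [0.7 1.3 1.2] turn [-0.  0. -0.] shift [ 3.14 -9.77  3.91]
```

drive_tool(rows=[1.5, -9.8, 3.9, 0, 0, 0, -1, 3.1, -9.8, 3.9, 0, 0, 0, -1, 3.1, -9.8, 3.9, 0, 0, 0, -1, 3.1, -9.8, 3.9, 0, 0, 0, -1])

```text
time: 1.85
eef_pos: [514.3, -111.8, 180.5]
orientation: [2.366, 1.57, 2.361]
ft_force: [-0.5, 0.4, 0.0]
gripper_width: -0.2
```

```bash
python3 go.py 525 -114 95; python3 - <<'E'
from h import *
o=ctrl.get_obs()
p,d=ctrl.get_image("wrist");cv2.imwrite("pics/w1.png",p[:,:,::-1]);np.save("pics/w1.npy",d)
c=ctrl.get_calibration("wrist");print({k:np.round(v,3).tolist() for k,v in c.items()})
E
```

```text
1.85 [ 514.3 -111.8  180.5] [-0.5  0.4  0. ] turn [ 0.    -0.001 -0.001] shift [ 8.54 -0.22  1.08]
{'K': [[345.853, 0.0, 320.298], [0.0, 345.853, 202.332], [0.0, 0.0, 1.0]], 'mount': [[-0.0, -0.301, 0.954, -143.615], [1.0, 0.0, 0.001, -0.078], [-0.0, 0.954, 0.301, -77.277], [0.0, 0.0, 0.0, 1.0]]}
```

View pics/w1.png

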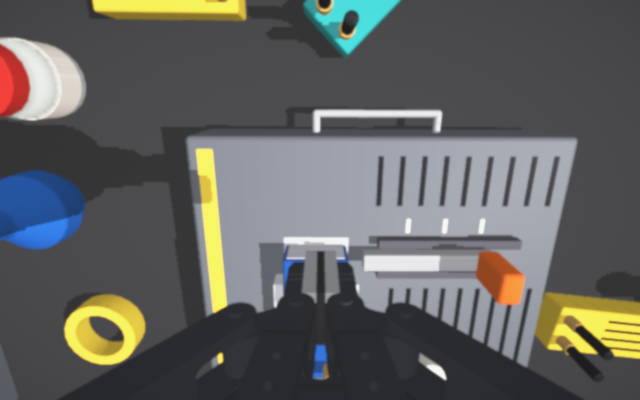

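The wrist view shows the shut fingers at (318,260), centred over the cassette, whose top is at (316,250). The bolt and knob are clear, at (420,262) and (500,277). I'll lower the fingers behind the rear face.

drive_tool(rows=[4, -0.1, 1, 0, 0, 0, -1, 6.5, -0.1, 1, 0, 0, 0, -1, 8.5, -0.1, 1, 0, 0, 0, -1, 8.5, -0.1, 1, 0, 0, 0, -1, 8.5, -0.1, 1, 0, 0, 0, -1])

```text
time: 2.52
eef_pos: [525.2, -113.3, 96.9]
orientation: [-0.389, 1.569, -0.393]
ft_force: [-0.0, -0.6, 0.3]
gripper_width: 0.2
```

```bash
python3 go.py 543 -114 95; python3 - <<'E'
from h import *
p,d=ctrl.get_image("wrist");p=p[:,:,::-1];cv2.imwrite("pics/w2.png",p)
p,d=ctrl.get_image("top");p=p[:,:,::-1][90:215,270:410];cv2.imwrite("pics/t2.png",cv2.resize(p,None,fx=4.8,fy=4.8,interpolation=cv2.INTER_CUBIC))
E
```

```text
2.525 [ 525.2 -113.3   96.9] [-0.  -0.6  0.3] turn [0.001 0.002 0.001] shift [ 0.19 -0.06  1.78]
```

View pics/w2.png

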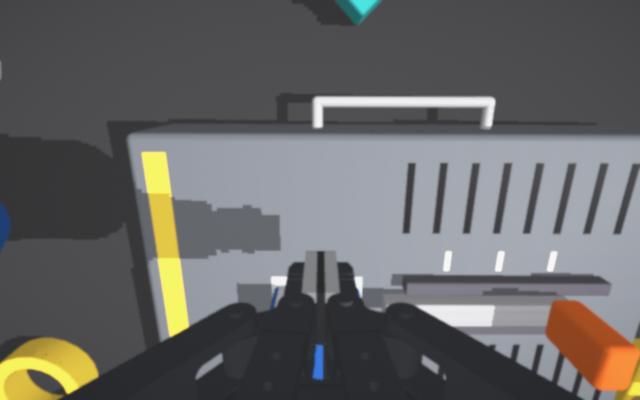

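View pics/t2.png

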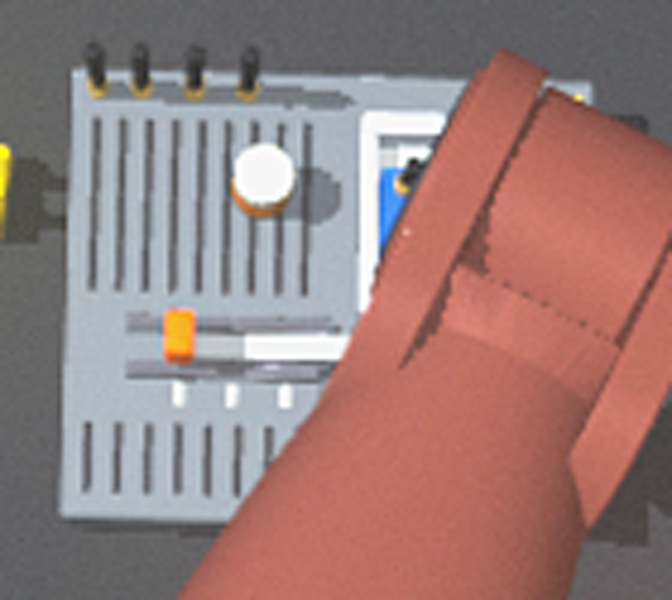

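The fingers are down behind the cassette at (320,275). The cassette is still at its starting place. Now I'll push.

drive_tool(rows=[0.2, -0.1, 0.8, 0, 0, 0, -1, 0.2, -0.1, 1.4, 0, 0, 0, -1, 0.2, -0.1, 1.8, 0, 0, 0, -1, 0.2, -0.1, 2.2, 0, 0, 0, -1, 0.2, -0.1, 2.5, 0, 0, 0, -1, 0.2, -0.1, 2.8, 0, 0, 0, -1, 0.2, -0.1, 3.0, 0, 0, 0, -1])

```text
time: 3.5
eef_pos: [554.8, -114.4, 93.6]
orientation: [1.06, 1.571, 1.055]
ft_force: [0.1, -0.5, -0.3]
gripper_width: 0.0
```

drive_tool(rows=[0, 0, 0.2, 0, 0, 0, -1, 0, 0, 0.4, 0, 0, 0, -1, 0, 0, 0.6, 0, 0, 0, -1, 0, 0, 0.8, 0, 0, 0, -1])

```text
time: 4.0
eef_pos: [562.8, -114.5, 93.6]
orientation: [0.719, 1.571, 0.714]
ft_force: [0.2, 0.2, -0.4]
gripper_width: -0.0
```

```bash
python3 go.py 567 -114 94; python3 - <<'E'
from h import *
p,d=ctrl.get_image("scene");p=p[:,:,::-1][185:320,245:425];cv2.imwrite("pics/s3.png",cv2.resize(p,None,fx=4.4,fy=4.4,interpolation=cv2.INTER_CUBIC))
E
```

```text
4.0 [ 562.8 -114.5   93.6] [ 0.2  0.2 -0.4] turn [ 0.  0. -0.] shift [-0.04  0.05  0.42]
```

View pics/s3.png

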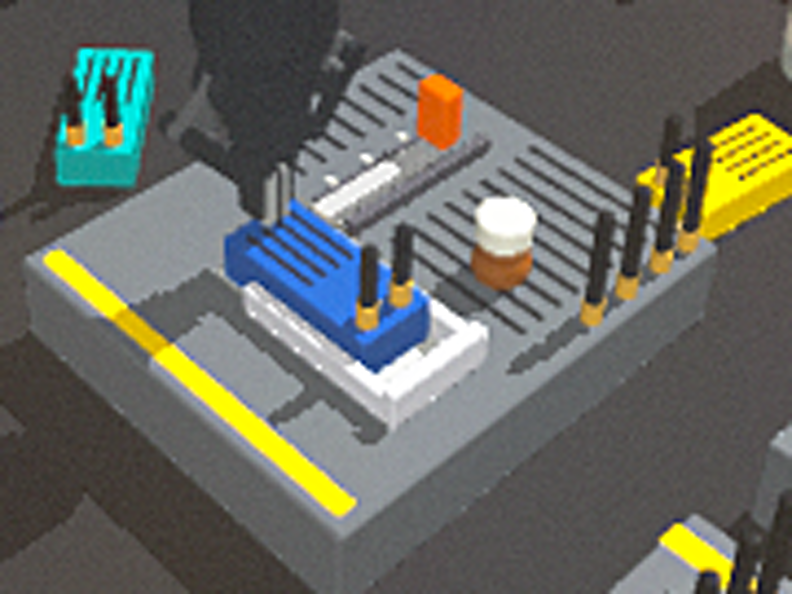

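```bash
python3 - <<'E'
from h import *
def q(X):
    u=proj("scene",X);return ((u-[245,185]+.5)*4.4).round(0)
for X in[(562.8,-114.5,68.6),(573.8,-114.5,68.6),(562.8,-114.5,93.6),(562.8,-114.5,110),(554,-90,90),(554,-140,90)]:print(X,q(X))
p,d=ctrl.get_image("scene")
c=ctrl.get_calibration("scene");K,R,t=[np.array(c[k]) for k in("K","R","t")]
for cx,cy in[(280,175),(280,190),(280,205),(280,215),(283,222),(300,230),(330,250),(240,245),(290,280)]:
    u,v=int(cx/4.4+245),int(cy/4.4+185);z=d[v,u]
    print(cx,cy,z,(R.T@(np.linalg.inv(K)@np.array([u,v,1])*z-t)).round(1))
E
```

```text
(562.8, -114.5, 68.6) [264. 250.]
(573.8, -114.5, 68.6) [278. 260.]
(562.8, -114.5, 93.6) [264. 216.]
(562.8, -114.5, 110) [263. 194.]
(554, -90, 90) [286. 193.]
(554, -140, 90) [218. 235.]
280 175 878.8181 [ 574.9 -113.8  131.2]
280 190 887.6601 [ 574.1 -113.1  118. ]
280 205 891.3168 [ 575.2 -114.1  109.9]
280 215 896.0578 [ 574.6 -113.7  103. ]
283 222 910.8921 [ 570.2 -106.5   89.3]
300 230 902.3926 [ 583.6 -105.8   91.3]
330 250 891.59235 [ 605.1 -103.2   91.3]
240 245 895.3253 [ 567.7 -136.3   89.9]
290 280 875.1665 [ 604.9 -135.1   89.3]
```

```bash
python3 - <<'E'
from h import *
o=ctrl.get_obs();print(np.round(o['qpos'],3),np.round(o['eef_pos'],1),o['time'])
p,d=ctrl.get_image("scene")
cv2.imwrite("pics/s4.png",cv2.resize(p[205:265,285:345,::-1],None,fx=10,fy=10,interpolation=cv2.INTER_NEAREST))
c=ctrl.get_calibration("scene");K,R,t=[np.array(c[k]) for k in("K","R","t")]
for u in(306,308,310):
  for v in range(222,242,1):
    z=d[v,u];print(u,v,p[v,u],(R.T@(np.linalg.inv(K)@np.array([u,v,1])*z-t)).round(1))
E
```

```text
[-0.428  0.047 -0.212  1.312  0.    -0.424] [ 562.8 -114.5   93.5] 4.1
306 222 [62 60 66] [ 576.2 -121.1  142.3]
306 223 [60 56 62] [ 575.5 -120.6  138.6]
306 224 [60 60 64] [ 576.2 -121.2  136.3]
306 225 [109 109 109] [ 573.5 -118.8  130.2]
306 226 [158 159 154] [ 574.8 -120.   128.7]
306 227 [165 168 163] [ 574.  -119.3  124.7]
306 228 [166 166 165] [ 574.7 -120.   122.5]
306 229 [164 163 161] [ 571.8 -117.4  116. ]
306 230 [160 164 160] [ 575.6 -120.8  117.4]
306 231 [163 165 160] [ 575.2 -120.5  113.8]
306 232 [163 163 162] [ 573.3 -118.8  108.4]
306 233 [164 166 161] [ 573.3 -118.9  105.3]
306 234 [166 166 160] [ 572.8 -118.5  101.6]
306 235 [165 165 159] [ 575.3 -120.7  101.4]
306 236 [100 121 144] [ 569.7 -115.8   91.4]
306 237 [ 53  72 104] [ 571.1 -117.    89.9]
306 238 [56 57 57] [ 573.8 -119.5   90. ]
306 239 [ 49 118 223] [ 576.4 -121.8   89.9]
306 240 [ 54 135 246] [ 578.2 -123.4   89. ]
306 241 [ 53 116 213] [ 581.2 -126.2   89.6]
308 222 [103 107 107] [ 571.2 -110.4  133.1]
308 223 [97 97 95] [ 572.8 -111.9  131.9]
308 224 [83 82 85] [ 574.8 -113.7  131.1]
308 225 [77 
[... 907 characters left out ...]
 123] [ 573.1 -105.8  119.3]
310 227 [119 123 120] [ 575.5 -108.   119. ]
310 228 [125 124 126] [ 575.4 -107.9  115.8]
310 229 [129 129 122] [ 574.  -106.6  111. ]
310 230 [133 132 138] [ 574.2 -106.9  108.1]
310 231 [127 150 187] [ 574.9 -107.5  105.8]
310 232 [129 155 187] [ 574.7 -107.3  102.3]
310 233 [127 122 111] [ 574.4 -107.    98.8]
310 234 [ 65 125 233] [ 569.6 -102.7   89.8]
310 235 [ 43 131 253] [ 573.5 -106.2   91.3]
310 236 [ 62  84 134] [ 575.8 -108.4   90.9]
310 237 [ 65  79 110] [ 578.4 -110.7   90.9]
310 238 [ 51 120 226] [ 582.2 -114.2   92.4]
310 239 [ 54 136 248] [ 583.  -115.    90.2]
310 240 [ 58 100 174] [ 585.2 -117.    89.7]
310 241 [70 73 86] [ 588.2 -119.8   90.3]
```

View pics/s4.png

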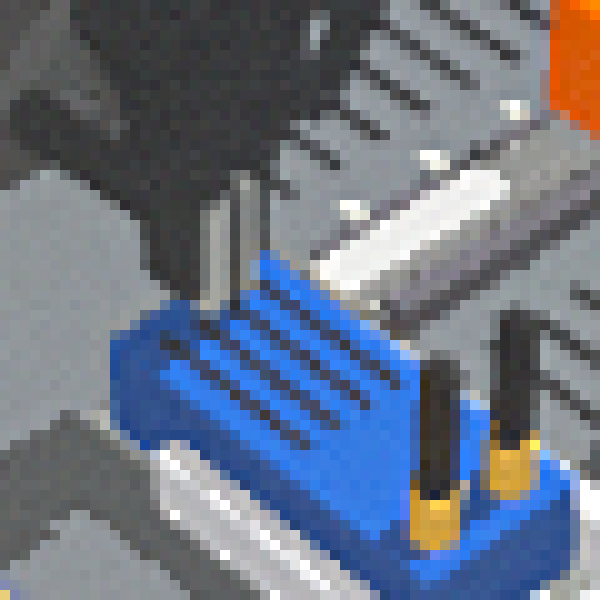

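The fingertips are at about z 98, above the cassette top, and the cassette hasn't moved. The reported TCP height would put them at z 69, so I'll check that height against the wrist camera.

```bash
python3 - <<'E'
from h import *
c=ctrl.get_calibration("wrist");K=np.array(c["K"]);M=np.array(c["mount"])
def w(d,e,R,u,v):
    z=d[v,u];P=M[:3,:3]@(np.linalg.inv(K)@np.array([u,v,1])*z)+M[:3,3];return (np.array(e)+R@P).round(1)
a=-0.005;y=np.array([-np.sin(a),np.cos(a),0]);x=np.array([0,0,-1.]);Rt=np.c_[x,y,np.cross(x,y)]
d=np.load("pics/w1.npy")
for n,u,v in[("deck",260,180),("deck",300,200),("table",150,60),("table",450,80),("fingertip",312,258),("fingertip",328,258),("tip",312,270),("knobtop",490,258),("deck corner nr",560,145)]:
    print(n,w(d,[514.3,-111.8,180.5],Rt,u,v), d[v,u])
o=ctrl.get_obs()
print(ctrl.get_obs()['orientation'])
d2=np.load("pics/top0.npy")
c=ctrl.get_calibration("top");K,R,t=[np.array(c[k]) for k in("K","R","t")]
for n,u,v in[("deck",375,170),("deck",345,190),("table",300,250),("cas",358,150)]:
    print(n,(R.T@(np.linalg.inv(K)@np.array([u,v,1])*d2[v,u]-t)).round(1))
E
```

```text
deck [ 501.4 -158.8   60.8] 270.50174
deck [ 517.8 -127.9   61.3] 274.99924
table [ 408.7 -258.9    0.8] 300.01166
table [426.3   3.2   0.5] 305.33917
fingertip [ 503.2 -115.2  192.1] 145.78683
fingertip [ 503.2 -108.5  192.2] 145.66397
tip [ 502.3 -115.   204.2] 133.99187
knobtop [554.6  14.5  91. ] 257.59
deck corner nr [475.4  70.8  60.2] 263.07034
[1.15979001 1.57069662 1.15505873]
deck [ 546.7 -164.6   64.3]
deck [491. -84.  62.]
table [327.6  34.7   5.4]
cas [ 596.4 -115.8   85.9]
```

The wrist depth agrees with the reported TCP height: deck at z 61, table at about 1. So the height is right, and the shut fingertips end about 4 mm behind the TCP instead of the stated 25 mm ahead. The fingers passed just over the cassette without touching it (zero force). I'll back off and go lower.

drive_tool(rows=[-0.8, 0, -1, 0, 0, 0, -1, -0.8, 0, -3.6, 0, 0, 0, -1, -0.8, 0, -3.6, 0, 0, 0, -1, -0.8, 0, -3.6, 0, 0, 0, -1, 1.0, 0, -3.6, 0, 0, 0, -1, 1.8, 0, -3.6, 0, 0, 0, -1, 2.4, 0, -3.6, 0, 0, 0, -1, 2.8, 0, -3.6, 0, 0, 0, -1, 2.8, 0, -3.6, 0, 0, 0, -1])

```text
time: 5.28
eef_pos: [526.6, -114.2, 65.3]
orientation: [2.373, 1.57, 2.368]
ft_force: [-0.0, -0.3, -0.5]
gripper_width: 0.3
```

```bash
python3 go.py 543 -114 66; cat > look.py <<'E'
import sys
from h import *
p,d=ctrl.get_image("scene");p=p[:,:,::-1][185:320,245:425];cv2.imwrite(f"pics/{sys.argv[1]}.png",cv2.resize(p,None,fx=4.4,fy=4.4,interpolation=cv2.INTER_CUBIC))
np.save(f"pics/{sys.argv[1]}.npy",d)
E
python3 look.py s5
```

```text
5.275 [ 526.6 -114.2   65.3] [-0.  -0.3 -0.5] turn [ 0. -0. -0.] shift [-0.07  0.03  1.64]
```

View pics/s5.png

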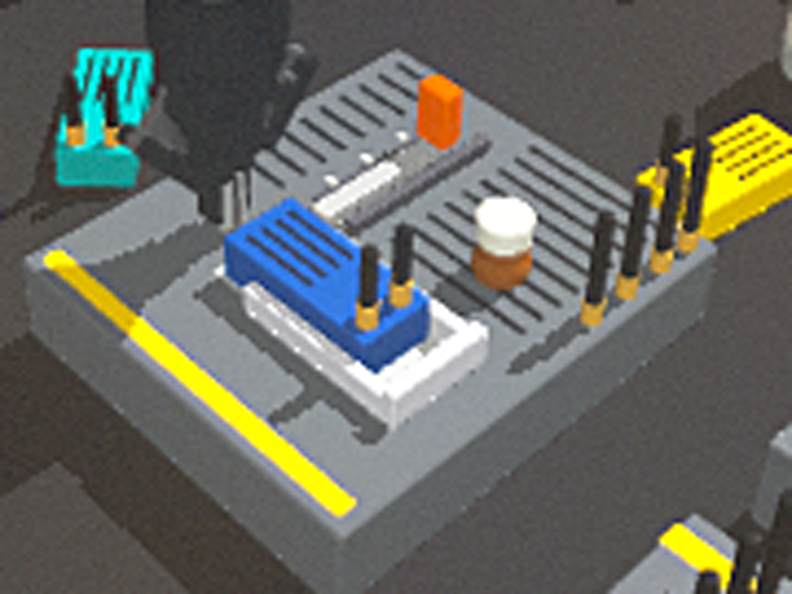

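The fingertips at (235,205) are now hidden behind the cassette's rear. I'll push again.

drive_tool(rows=[0, 0, 0.8, 0, 0, 0, -1, 0, 0, 1.3, 0, 0, 0, -1, 0, 0, 1.6, 0, 0, 0, -1, 0, 0, 1.9, 0, 0, 0, -1, 0, 0, 2.2, 0, 0, 0, -1, 0, 0, 2.5, 0, 0, 0, -1, 0, 0, 2.7, 0, 0, 0, -1, 0, 0, 2.9, 0, 0, 0, -1, 0, 0, 3.1, 0, 0, 0, -1])

```text
time: 6.45
eef_pos: [557.8, -114.4, 65.5]
orientation: [1.382, 1.571, 1.377]
ft_force: [-0.9, -0.5, 1.1]
gripper_width: -0.0
```

```bash
python3 go.py 566 -114 66; python3 look.py s6
```

```text
6.45 [ 557.8 -114.4   65.5] [-0.9 -0.5  1.1] turn [ 0.  0. -0.] shift [-0.05  0.05  0.82]
```

View pics/s6.png

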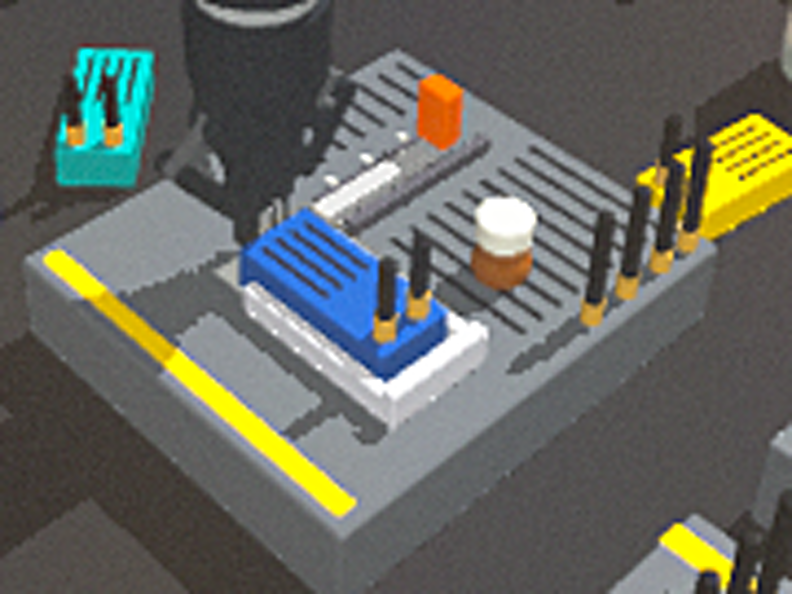

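The cassette is sliding straight; its antennas moved from (368,305) to (385,325). I'll push on to the stop.

drive_tool(rows=[0, 0, 0.2, 0, 0, 0, -1, 0, 0, 0.4, 0, 0, 0, -1, 0, 0, 0.6, 0, 0, 0, -1, 0, 0, 0.7, 0, 0, 0, -1, 0, 0, 0.8, 0, 0, 0, -1])

```text
time: 7.12
eef_pos: [565.7, -114.5, 65.5]
orientation: [1.832, 1.571, 1.827]
ft_force: [-0.3, 0.6, 0.5]
gripper_width: 0.1
```

drive_tool(rows=[0, 0, 0.1, 0, 0, 0, -1, 0, 0, 0.2, 0, 0, 0, -1, 0, 0, 0.3, 0, 0, 0, -1])

```text
time: 7.5
eef_pos: [566.9, -114.4, 65.5]
orientation: [-3.119, 1.567, -3.124]
ft_force: [-15.0, 0.0, 10.2]
gripper_width: -0.2
```

Force rose to 15 N at TCP x 566.9, which matches the expected home position of about 566. I'll back off, lift clear and look.

drive_tool(rows=[0, 0, -0.5, 0, 0, 0, -1, 0, 0, -2.5, 0, 0, 0, -1, -3, 0, -3, 0, 0, 0, -1, -8, 0, -3, 0, 0, 0, -1, -10, 2, -3, 0, 0, 0, -1, -10, 8, -3, 0, 0, 0, -1, -10, 13, -2, 0, 0, 0, -1, -10, 18, -1, 0, 0, 0, -1, -10, 19, -0.5, 0, 0, 0, -1, -10, 19, -0.3, 0, 0, 0, -1])

```text
time: 8.75
eef_pos: [566.5, 76.2, 165.2]
orientation: [3.111, 1.57, 3.107]
ft_force: [0.5, -1.3, 0.0]
gripper_width: 0.2
```

```bash
python3 go.py 566.5 46 130; python3 look.py s7;python3 - <<'E'
from h import *
p,d=ctrl.get_image("top");p=p[:,:,::-1];cv2.imwrite("pics/t7.png",cv2.resize(p[90:215,270:410],None,fx=4.8,fy=4.8,interpolation=cv2.INTER_CUBIC))
E
```

```text
8.75 [566.5  76.2 165.2] [ 0.5 -1.3  0. ] turn [ 0.002 -0.    -0.   ] shift [ 3.52 -3.02  0.01]
```

View pics/s7.png

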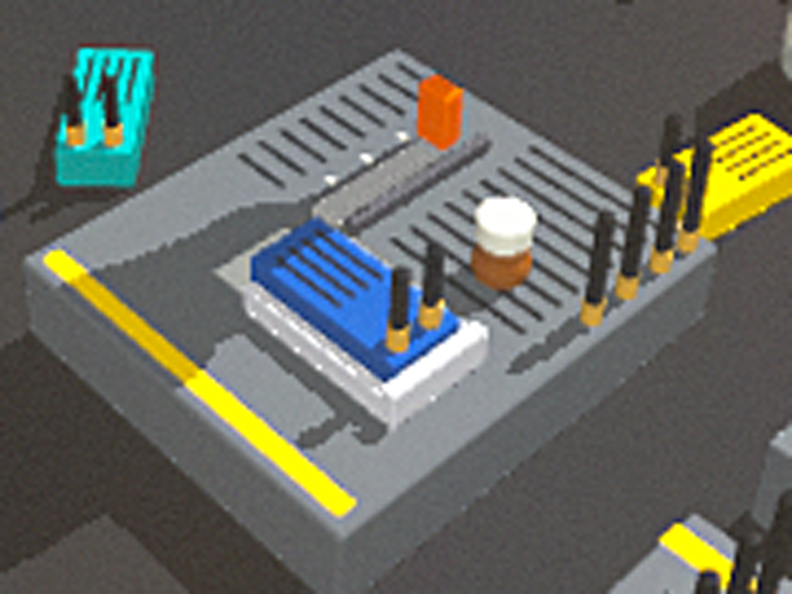

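View pics/t7.png

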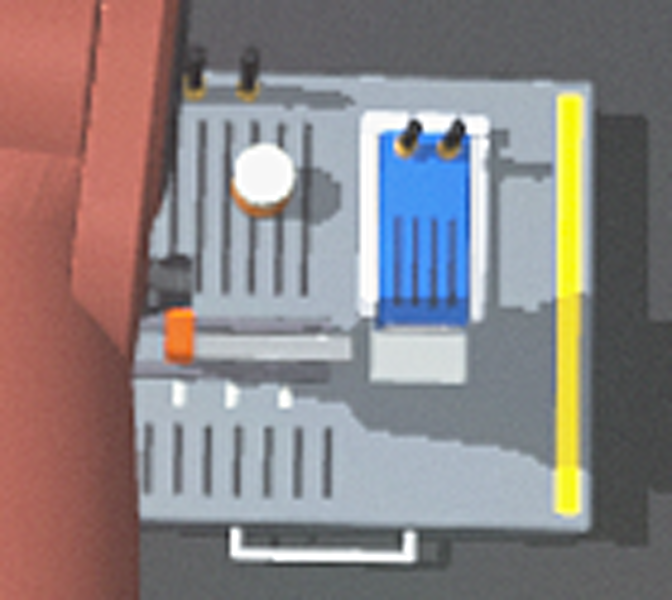

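The cassette is home: its front is against the stop at (422,133) in the top crop and its rear at (420,325). Bolt and knob haven't moved. Now I'll lower the fingers left of the knob.

drive_tool(rows=[2, -1.2, 0, 0, 0, 0, -1, 5, -1.2, 0, 0, 0, 0, -1, 7, -1.2, 0, 0, 0, 0, -1, 7.8, -1.2, 0, 0, 0, 0, -1, 7.8, -1.2, 0, 0, 0, 0, -1])

```text
time: 9.48
eef_pos: [566.3, 63.2, 87.2]
orientation: [2.951, 1.57, 2.946]
ft_force: [0.5, 0.0, 0.0]
gripper_width: 0.2
```

```bash
python3 go.py 566.5 30 87; python3 look.py s8
```

```text
9.475 [566.3  63.2  87.2] [0.5 0.  0. ] turn [-0.    -0.001 -0.   ] shift [ 0.02 -3.32  0.04]
```

View pics/s8.png

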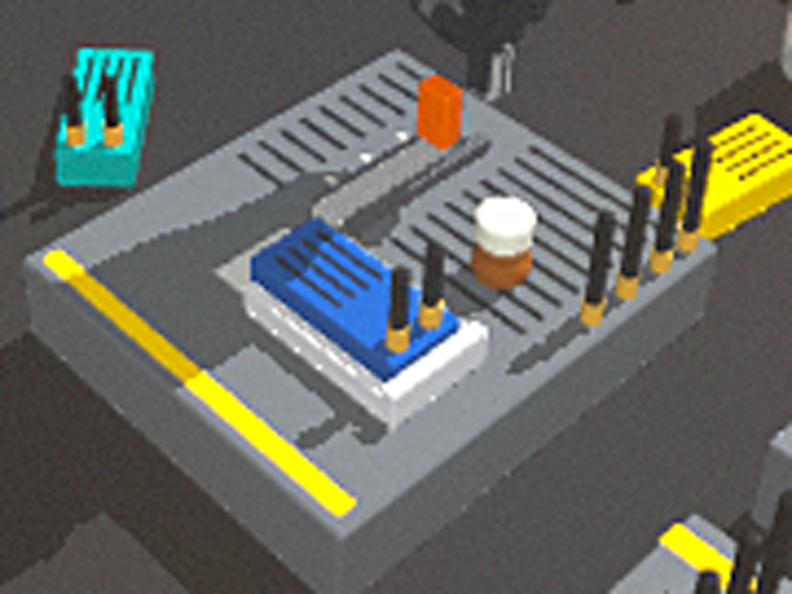

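The finger at (497,80) is beside the knob at (440,110), level with its upper half. I'll push right.

drive_tool(rows=[-0.3, -1, 0, 0, 0, 0, -1, -0.3, -1.8, 0, 0, 0, 0, -1, -0.3, -2.4, 0, 0, 0, 0, -1, -0.3, -2.9, 0, 0, 0, 0, -1, -0.3, -3.4, 0, 0, 0, 0, -1, -0.3, -3.9, 0, 0, 0, 0, -1, -0.3, -4.4, 0, 0, 0, 0, -1])

```text
time: 10.4
eef_pos: [566.1, 18.9, 90.3]
orientation: [-2.257, 1.57, -2.262]
ft_force: [-0.2, 0.0, -0.4]
gripper_width: -0.2
```

```bash
python3 go.py 566.5 -20 90; python3 look.py s9
```

```text
10.4 [566.1  18.9  90.3] [-0.2  0.  -0.4] turn [ 0.    -0.     0.001] shift [ 0.04 -3.89  0.06]
```

View pics/s9.png

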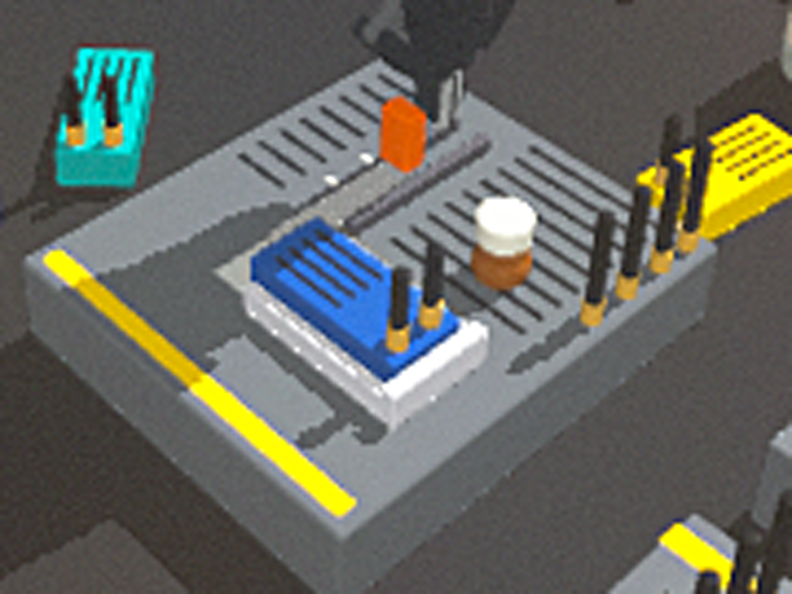

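The knob snapped to the first detent, from (440,110) to (403,133). I'll continue to the second stop.

drive_tool(rows=[0, -0.6, 0, 0, 0, 0, -1, 0, -1.1, 0, 0, 0, 0, -1, 0, -1.6, 0, 0, 0, 0, -1, 0, -2.1, 0, 0, 0, 0, -1, 0, -2.6, 0, 0, 0, 0, -1, 0, -3.0, 0, 0, 0, 0, -1, 0, -3.4, 0, 0, 0, 0, -1])

```text
time: 11.32
eef_pos: [566.2, -15.1, 90.6]
orientation: [-1.089, 1.57, -1.094]
ft_force: [0.1, -0.9, -0.0]
gripper_width: -0.1
```

```bash
python3 go.py 566.5 -22 90; python3 look.py s10
```

```text
11.325 [566.2 -15.1  90.6] [ 0.1 -0.9 -0. ] turn [-0.  0.  0.] shift [ 0.06 -0.69  0.03]
```

View pics/s10.png

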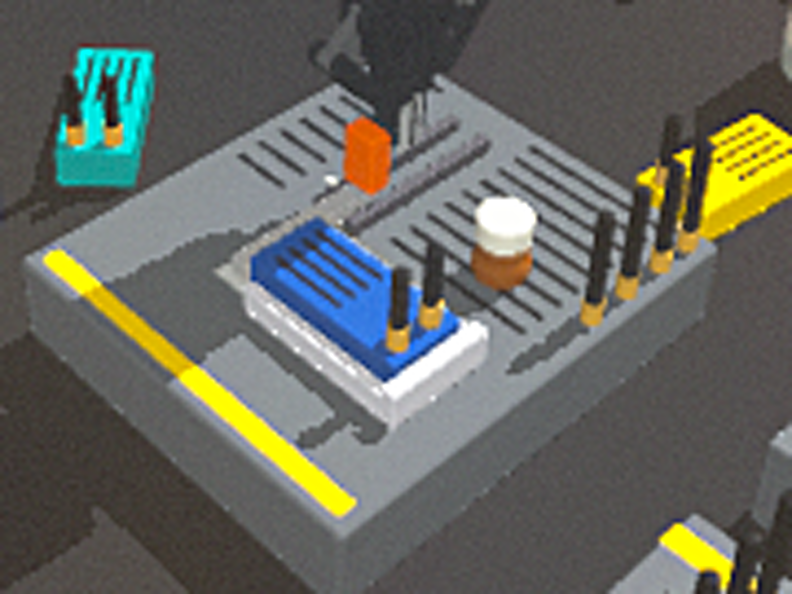

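The knob snapped on to (367,156), another equal step. I'll press gently to confirm it is at the stop, then retreat.

drive_tool(rows=[0, -0.3, 0, 0, 0, 0, -1, 0, -0.6, 0, 0, 0, 0, -1, 0, -0.8, 0, 0, 0, 0, -1])

```text
time: 11.75
eef_pos: [566.1, -19.6, 90.7]
orientation: [1.484, 1.564, 1.481]
ft_force: [0.7, 21.1, 3.7]
gripper_width: 0.3
```

It held firm at 21 N, so this is the stop. Now I'll retreat left and up.

drive_tool(rows=[0, 1, 0, 0, 0, 0, -1, 0, 4, 0, 0, 0, 0, -1, -4, 6, 0, 0, 0, 0, -1, -9, 8, 0, 0, 0, 0, -1, -12, 13, -4, 0, 0, 0, -1, -12, 18, -8, 0, 0, 0, -1, -12, 23, -12, 0, 0, 0, -1, -12, 28, -14, 0, 0, 0, -1, -12, 30, -15, 0, 0, 0, -1, -12, 30, -15, 0, 0, 0, -1])

```text
time: 13.0
eef_pos: [416.7, 279.5, 210.7]
orientation: [-0.388, 1.57, -0.39]
ft_force: [0.4, -0.2, -0.4]
gripper_width: 0.1
```

```bash
python3 look.py s11;python3 - <<'E'
from h import *
p,d=ctrl.get_image("top");p=p[:,:,::-1];cv2.imwrite("pics/t11f.png",p);cv2.imwrite("pics/t11.png",cv2.resize(p[90:215,270:410],None,fx=4.8,fy=4.8,interpolation=cv2.INTER_CUBIC))
p,d=ctrl.get_image("scene");cv2.imwrite("pics/s11f.png",p[:,:,::-1])
p0=np.array([598.1,-63.9])
def top(x,y):return ((x+.5)/4.8+270-.5,(y+.5)/4.8+90-.5)
o=ctrl.get_obs();print(o['time'],np.round(o['eef_pos'],1),np.round(o['ft_force'],1))
E
```

```text
13.15 [418.  277.6 210.5] [ 1.2 -0.7  0.3]
```

View pics/t11.png

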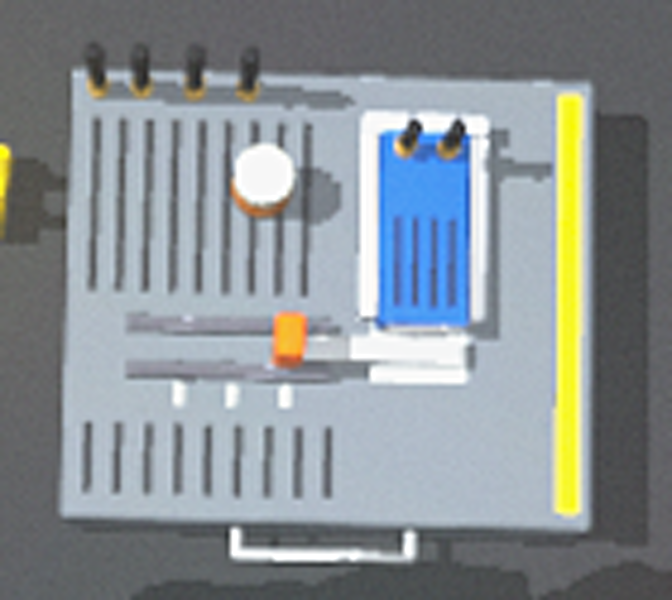

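View pics/s11f.png

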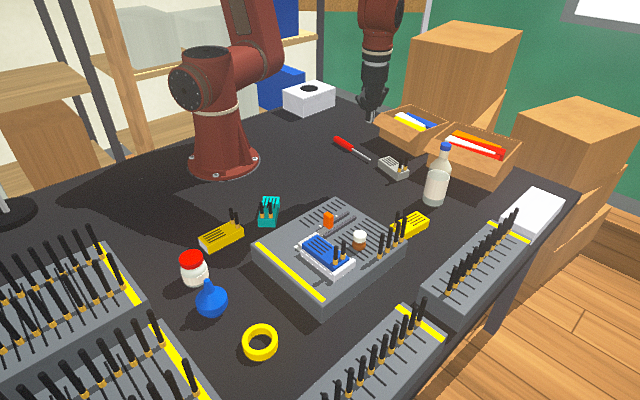

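View pics/s11.png

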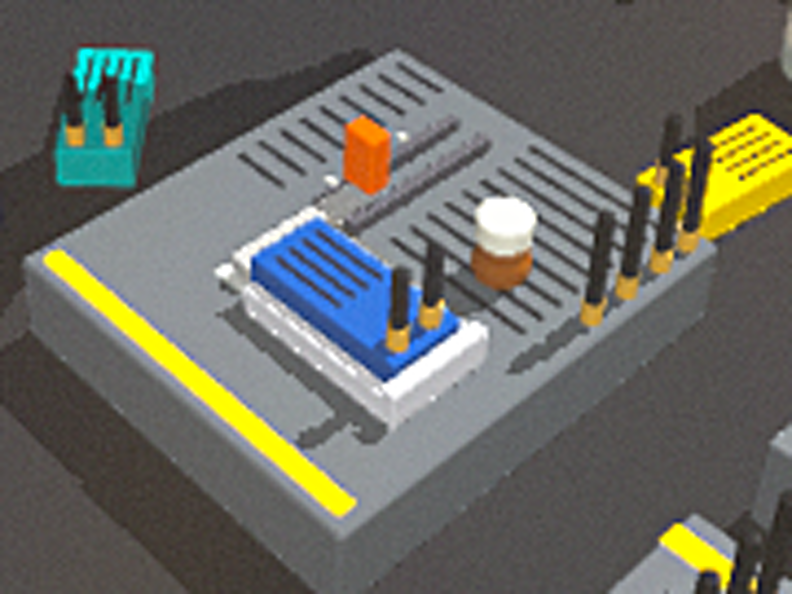

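The top crop shows the knob at the third mark (289,340), the bolt lying behind the cassette out to (473,352), and the cassette still on the stop. The bystanders look unmoved and the arm is clear, so I'll hand in.

```bash
python3 -c "
from workcell import ctrl
print(ctrl.close_job())"
```

```text
the job is handed in; nothing more can be done
None
```

The blue cassette is fully home and the orange lever is locked at its second stop; I handed the job in at about 13 s. I pushed the cassette first, until the wrist force rose to about 15 N at the expected home position. The lever then clicked through its first detent to the second stop, where it held against 21 N.

**Last checks:** after the arm had backed away, the top and scene pictures showed:
- The cassette's front is on the end stop.
- The knob is at the third mark.
- The bolt lies across behind the cassette's rear face.
- The bystanders look unmoved. I checked this by eye only, not by measuring.

**What disagreed:** the shut fingertips end about 4 mm behind the TCP, not 25 mm ahead of it as stated. Because of that, my first push passed just above the cassette with no force and without moving it. The pictures showed the error, so I lowered the tool about 28 mm and pushed again.

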